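# Extend the spice rack

## Task

A low wooden spice rack with two jars in it is screwed to the worktop, and an add-on section of the same width and height, with two pockets, lies loose nearby. Set that section against the rack's low open end (the end without the tall end panel) so that it carries on the rack in one straight line with no gap, then let go. Leave the other loose tray, which is lower and wider and has no divider, where it is.

Things in the scene. Friction and masses are not known exactly. Their poses are not given: they have to be found in the camera images.
- rack: Light wooden rack fixed to the worktop: open trough of three pockets along own y, 52 mm wide (x), 145 long (y -72.5 to 72.5), 44 high, origin at the trough's underside centre, on the worktop. Outside its +y end a tall panel, 10 thick, 110 high. Its -y end is a flat wall: the open end. Two jars (41 across, tops at 110) fixed in the +y and middle pockets; the one at the open end is empty.
- section: Loose add-on section: light wooden open-topped box with two pockets, 52 mm wide (own x), 98 long (own y), 44 high, 4 mm walls, a dividing wall across mid-length; about 0.16 kg. Origin at the underside's centre, z up. Both ends are alike; either may meet the rack. Can be gripped from above across its width at mid-length, and lifted or slid.
- tray: Loose tray that does not belong: light wood, one undivided pocket, 72 mm wide (own x), 98 long (own y), only 26 high. Origin at the underside's centre. To be left where it is.
Mind the look-alikes: they are no part of the job. What is shaped like the section but blue is not meant. There is more than one size of the rack; the job needs the larger.

How it is judged:
At the end, for the whole second after the job is handed in: The section stands upright on the worktop, at rest, end to end with the rack at its open end: the gap between the facing end walls is under 10 mm, it is within 12 mm sideways of the rack's line and within 10 degrees of its direction (y of section in the frame of rack between -0.1315 and -0.11 m and x of section in the frame of rack between -0.012 and 0.012 m and angle between the y axis of section and the y axis of rack, either way round below 0.18 rad and angle between section's own z axis and vertical below 0.1 rad and height (world z) of section below 0.008 m and linear speed of section below 0.02 m/s); the robot touches nothing.
It fails at once if the other, wider tray is moved by more than 30 mm (distance of tray from where it was at the start of the episode above 0.03 m).
It also fails if it takes over 29 s, if anything falls off the work surface, if the arm or the gripper's body presses on something with over 40 N, if the wrist force passes 120 N, or if a joint passes its speed limit or range.

## Robot

A 6-joint arm with a two-finger parallel gripper is mounted at the origin on a cart in front of the work surface, level with it; the furniture and walls round the work are solid. World frame = base frame: x ahead of the robot, y to its left, z up, the work surface at z = 0. Lengths are in m, angles in rad, forces in N, time in s.
With the tool pointing down it reaches from about 0.35 to 0.775 m from the base axis. Payload 5.5 kg.
Tool frame: the origin (TCP) lies at the very end of the fingers, on their centre line; the grasp point (between the pads) lies behind it (env.hold_point_z is the z of the grasp point in the tool frame, in m); z points along the fingers, y is the line along which they close (so a half turn about z gives the same grasp; the last joint's range is limited). The gripper opens to 85 mm and grips with 20 to 120 N. Pads are 22 mm wide; open, the fingers measure 114 mm over their backs; the gripper's body (76 mm by 85 mm) begins 54 mm behind the grasp point. The pads swing forward as they close: fully open they stand 13 mm farther back than shut.
Start: joints at [-0.14, 0.313, 0.046, 1.304, 0, 1.431], TCP at [0.575, -0, 0.231] pointing down, gripper open.
Joint ranges: [-2.76, 2.76], [-0.86, 1.69], [-1.03, 1.26], [-2.2, 2.34], [-1.47, 1.5], [-3.14, 3.14]. Speed limits (rad/s): [2.57, 2.57, 3.14, 3.14, 3.14, 3.14].

## Interface

Orientations are given as a unit quaternion [w, x, y, z].
In Python, from workcell import env gives the robot as it stands.
- The arm moves only by the tool arm_command, never from a script. Its argument "rows" is a list of rows, each an object with "delta_pos": the shift along the tool's x, y, z scaled (see below), a list of three; "rot": the turn, a rotation vector about the tool's x, y, z scaled (see below), a list of three; "fingers": the closure, from 0 (fully open) to 1 (shut). A call has 1 to 20 rows; each row shifts and turns the commanded pose from where the row before left it, along the tool's axes as they then stand; what a row does not reach is not made up. The controller multiplies each number of a shift by 0.02 m and each number of a turn by 360 degrees. A row lasts 1/10 s, in which the tool goes at most 50 mm and 8.59 degrees, less where a joint would pass 70% of its speed; a pose out of reach is approached as far as the arm can. A call with a number of a shift or a turn outside -1 to 1 is refused whole. A call with a gripper value outside its range is refused whole. The fingers move at their own pace and stop on an object; "squeeze" is the grip in N (left out, the last holds). Time passes only in rows, so rows that do not move let the fingers close. It gives the time, the measured TCP pose, the force and the opening at its end, in the units of the state.
- env.get_state(): the state, without advancing time (a new reading comes with each control period).
- env.read_camera(name): name is "scene" or "side" or "wrist"; returns (picture, depth): 400x640x3 uint8, blue, green, red; 400x640 float32, m along the optical axis (not along the pixel's ray), 0 where there is no reading.
- env.get_calibration(name): a dict with "mtx" (3x3 intrinsics, pixels), "R" (3x3) and "t" (3): a world point X has camera coordinates R X + t. Camera axes: x right, y down, z forward; pixel columns grow to the right and rows downward; lengths in m; the calibration is good to about 2 mm. A picture is of the moment at which its call begins: read the wrist's pose just before it. get_calibration takes no time and is no camera call; for the wrist camera it gives the pose at the moment of the call.
- env.hand_in(): hands the job in, once; it reports no verdict.
The state is a dict: "clock": time; "joint_pos": joint angles; "qvel": joint speeds; "tau": joint torques, N m; "tcp_pos": TCP position; "orientation": TCP orientation; "wrist_force": force on the tool from outside, world axes, zero at the start; "ft_torque": the same for the moment, N m; "finger_gap": finger opening in m.
Only numpy, scipy, OpenCV 4.12 (cv2) and the standard library are available. Lean on these libraries where they do the work, as an engineer would, in place of code of your own. Each camera call takes 0.05 s, during which the arm holds its last target. There are 200 camera calls.

## Working session

There is one attempt and no reset: what is moved stays moved. The work goes in short steps, Python scripts to look and compute and a tool call to move; the robot and the scene stay as the last step left them, time stands still between calls to the robot, and variables do not carry over. Pictures are saved under pics/ and viewed, on a budget of 10 in all, crops included, one or two more only if the job needs it, and the job is handed in when it is done.

Besides the shell and the picture viewer there is one more tool, called in YAML: its name, and indented under it one key for each argument. arm_command: Moves the arm, as the interface text tells. Shifts and turns lie within -1 to 1; 1 stands for 0.02 m of shift or 360 degrees of turn. Its arguments: {"type":"object","properties":{"rows":{"type":"array","items":{"type":"object","properties":{"delta_pos":{"type":"array","items":{"type":"number","minimum":-1,"maximum":1}},"rot":{"type":"array","items":{"type":"number","minimum":-1,"maximum":1}},"fingers":{"type":"number"}}}},"squeeze":{"type":"number"}},"required":["rows"]}

```bash
mkdir -p pics; cat > h.py <<'E'
import numpy as np,cv2
from workcell import env
def grab(n):
    c=env.get_calibration(n); im,d=env.read_camera(n)
    np.savez(f'{n}.npz',im=im,d=d,K=c['mtx'],R=c['R'],t=c['t']); return im,d,c
def pts(n):
    f=np.load(f'{n}.npz'); d=f['d']; v,u=np.mgrid[:400,:640]
    P=np.stack([u,v,np.ones_like(u)],-1)@np.linalg.inv(f['K']).T*d[...,None]
    W=(P-f['t'])@f['R']; W[d==0]=np.nan
    return f['im'],W
E
python3 - <<'E'
from h import *
ims=[grab(n)[0] for n in('scene','side')]
cv2.imwrite('pics/a.png',cv2.resize(ims[0],(800,500)));cv2.imwrite('pics/b.png',cv2.resize(ims[1],(800,500)))
print(env.get_state(),env.hold_point_z)
E
```

```text
{'clock': 0.1, 'joint_pos': array([-1.39611919e-01,  3.13938714e-01,  4.50833770e-02,  1.30360928e+00,
        1.42235540e-05,  1.43119942e+00]), 'qvel': array([ 0.00041947, -0.00116282,  0.00182926, -0.00023743, -0.00052501,
        0.0006663 ]), 'tau': array([ 3.58776997e-03, -4.81727242e+01,  2.99244744e+01,  1.27543980e-02,
       -1.12281841e-04,  1.60051752e-05]), 'tcp_pos': array([5.74536937e-01, 5.29023732e-05, 2.30486651e-01]), 'orientation': array([-6.70445434e-04,  7.07111846e-01,  7.07101224e-01, -4.96334867e-04]), 'wrist_force': array([ 0.7750946 , -0.04037987, -0.75659019]), 'ft_torque': array([-0.00482838,  0.02639962,  0.01148745]), 'finger_gap': 0.08497719074733824} -0.0187
```

View pics/a.png

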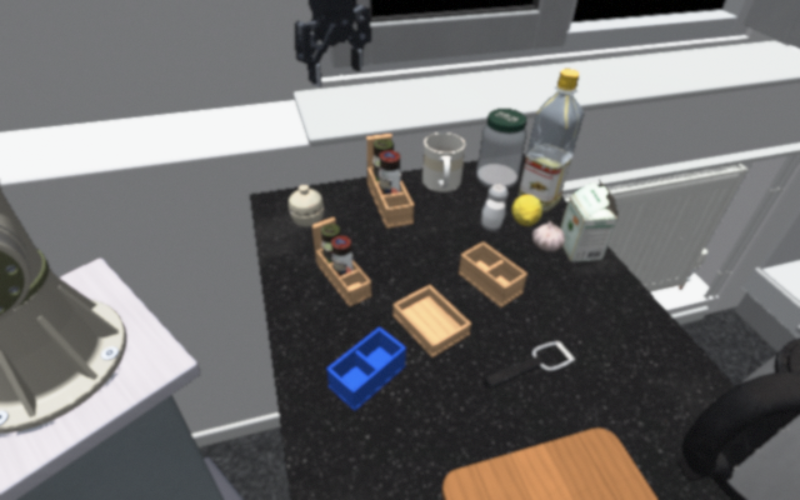

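View pics/b.png

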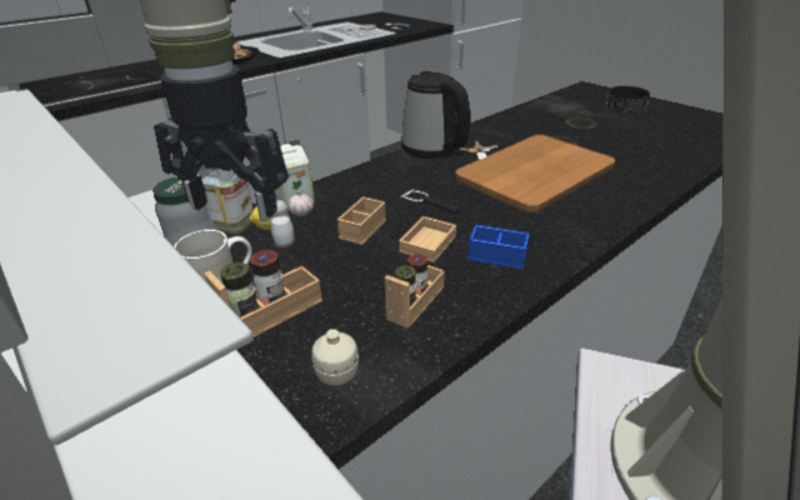

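The scene view shows two wooden racks, at (390,185) and (342,265). The section is at (492,272), the tray at (431,320) and the blue decoy at (367,367). In the side view the racks are at (265,300) and (415,290), and the section is at (362,220). Next I measure them by colour and depth.

```bash
cat > m.py <<'E'
from h import *
def meas(n,zlo=.034,zhi=.05):
    im,W=pts(n); hsv=cv2.cvtColor(im,cv2.COLOR_BGR2HSV)
    m=cv2.inRange(hsv,(7,70,60),(24,255,255))
    k,l,s,c=cv2.connectedComponentsWithStats(m)
    for i in range(1,k):
        if s[i,4]<150: continue
        P=W[(l==i)&np.isfinite(W[...,2])]
        if len(P)<100: continue
        zt=np.percentile(P[:,2],97)
        for lo,hi in ((zlo,zhi),(-.01,.15)):
            Q=P[(P[:,2]>lo)&(P[:,2]<hi)]
            if len(Q)<15: continue
            r=cv2.minAreaRect((Q[:,:2]*1000).astype(np.float32))
            print(n,np.round(c[i]),'ztop %.3f'%zt,(lo,hi),len(Q),np.round(r[0],1),np.round(r[1],1),round(r[2],1),np.round(cv2.boxPoints(r)).tolist())
if __name__=='__main__':
    meas('scene'); meas('side')
E
python3 m.py
```

```text
scene [311. 155.] ztop 0.112 (0.034, 0.05) 373 [615.7 -88.3] [154.   52.8] 59.7 [[554.0, -141.0], [600.0, -168.0], [677.0, -35.0], [632.0, -9.0]]
scene [311. 155.] ztop 0.112 (-0.01, 0.15) 1183 [631.3 -80. ] [185.6  78.8] 59.7 [[550.0, -140.0], [619.0, -180.0], [712.0, -20.0], [644.0, 20.0]]
scene [273. 216.] ztop 0.085 (0.034, 0.05) 140 [ 406.2 -183.6] [119.1  40.3] 77.0 [[373.0, -237.0], [412.0, -246.0], [439.0, -130.0], [400.0, -121.0]]
scene [273. 216.] ztop 0.085 (-0.01, 0.15) 1189 [ 433.1 -135.3] [233.4  71. ] 68.0 [[356.0, -230.0], [422.0, -257.0], [510.0, -40.0], [444.0, -14.0]]
scene [394. 218.] ztop 0.046 (0.034, 0.05) 618 [ 572.6 -365.4] [99.6 54.8] 82.4 [[539.0, -411.0], [593.0, -418.0], [606.0, -320.0], [552.0, -312.0]]
scene [394. 218.] ztop 0.046 (-0.01, 0.15) 1813 [ 595.8 -351.2] [137.2 101.2] 81.8 [[536.0, -412.0], [636.0, -426.0], [656.0, -291.0], [556.0, -276.0]]
scene [345. 255.] ztop 0.028 (-0.01, 0.15) 2239 [ 444.4 -343.7] [123.2  95.9] 80.1 [[387.0, -396.0], [481.0, -413.0], [502.0, -291.0], [408.0, -275.0]]
scene [443. 377.] ztop 0.023 (-0.01, 0.15) 6845 [ 361
[... 733 characters left out ...]
34, 0.05) 481 [611.3 -92.3] [134.5  54.1] 59.9 [[554.0, -137.0], [601.0, -164.0], [668.0, -48.0], [622.0, -21.0]]
side [228. 241.] ztop 0.042 (-0.01, 0.15) 1619 [ 600.3 -121.3] [ 91.6 194.5] 5.3 [[546.0, -29.0], [564.0, -222.0], [655.0, -214.0], [637.0, -20.0]]
side [329. 237.] ztop 0.082 (0.034, 0.05) 125 [ 402. -144.] [74.  34.8] 49.3 [[365.0, -161.0], [391.0, -183.0], [439.0, -127.0], [413.0, -105.0]]
side [329. 237.] ztop 0.082 (-0.01, 0.15) 1229 [ 413.  -198.6] [102.2 162.3] 19.7 [[338.0, -139.0], [392.0, -292.0], [488.0, -258.0], [434.0, -105.0]]
side [173. 228.] ztop 0.109 (-0.01, 0.15) 200 [676.4 -44.5] [ 21.5 118.4] 45.6 [[627.0, -11.0], [711.0, -94.0], [726.0, -78.0], [642.0, 5.0]]
```

The larger rack points along about 59.8°, with its open end near (577,-153). The section's centre is about (573,-363) at about 82°. I move above it first.

arm_command:
  rows:
    - {"delta_pos":[-1,0,0],"rot":[0,0,0.0222],"fingers":0}
    - {"delta_pos":[-0.99,-0.14,0],"fingers":0}
    - {"delta_pos":[-0.99,-0.14,0],"fingers":0}
    - {"delta_pos":[-0.99,-0.14,0],"fingers":0}
    - {"delta_pos":[-0.99,-0.14,0],"fingers":0}
    - {"delta_pos":[-0.99,-0.14,0],"fingers":0}
    - {"delta_pos":[-0.99,-0.14,0],"fingers":0}
    - {"delta_pos":[-0.99,-0.14,0],"fingers":0}
    - {"delta_pos":[-0.99,-0.14,0],"fingers":0}
    - {"delta_pos":[-0.99,-0.14,0],"fingers":0}
    - {"delta_pos":[-0.99,-0.14,0],"fingers":0}
    - {"delta_pos":[-0.99,-0.14,0],"fingers":0}
    - {"delta_pos":[-0.99,-0.14,0],"fingers":0}
    - {"delta_pos":[-0.99,-0.14,0],"fingers":0}
    - {"delta_pos":[-0.99,-0.14,0],"fingers":0}
    - {"delta_pos":[-0.99,-0.14,0],"fingers":0}
    - {"delta_pos":[-0.99,-0.14,0],"fingers":0}
    - {"delta_pos":[-0.99,-0.14,0],"fingers":0}
    - {"delta_pos":[0,0,0],"fingers":0}
    - {"delta_pos":[0,0,0],"fingers":0}

```text
schema error: expected keys delta_pos, rot, fingers
```

```bash
cat > s.py <<'E'
from h import *
from m import meas
import sys
from scipy.spatial.transform import Rotation as Ro
for n in sys.argv[2:]:
    im,_,_=grab(n); meas(n)
    cv2.imwrite(f'pics/{n}{sys.argv[1]}.png',im)
s=env.get_state(); q=s['orientation']
M=Ro.from_quat(np.r_[q[1:],q[0]]).as_matrix()
print(s['clock'],np.round(s['tcp_pos'],4),'tool x,y,z cols\n',np.round(M,4),'yaw of y',np.degrees(np.arctan2(M[1,1],M[0,1])),s['finger_gap'],s['wrist_force'],s['joint_pos'])
E
python3 s.py 1 wrist
```

```text
wrist [327. 256.] ztop 0.045 (0.034, 0.05) 777 [614.2 -89.6] [145.4  51.8] 59.8 [[555.0, -139.0], [600.0, -165.0], [673.0, -40.0], [628.0, -14.0]]
wrist [327. 256.] ztop 0.045 (-0.01, 0.15) 1952 [ 591.3 -102.5] [183.2  62.5] 83.3 [[549.0, -190.0], [612.0, -197.0], [633.0, -15.0], [571.0, -8.0]]
wrist [397. 214.] ztop 0.111 (-0.01, 0.15) 425 [655.4 -23.9] [20.4 53.5] 43.2 [[630.0, -11.0], [666.0, -50.0], [681.0, -36.0], [645.0, 3.0]]
wrist [187. 270.] ztop 0.084 (0.034, 0.05) 70 [ 408.3 -120.4] [ 2.  12.8] 80.0 [[402.0, -120.0], [414.0, -122.0], [415.0, -120.0], [402.0, -118.0]]
wrist [187. 270.] ztop 0.084 (-0.01, 0.15) 473 [ 383.8 -150. ] [93.6 18.1] 44.2 [[344.0, -176.0], [357.0, -189.0], [424.0, -124.0], [411.0, -111.0]]
0.15 [0.5746 0.     0.2306] tool x,y,z cols
 [[-0.0e+00  1.0e+00 -1.4e-03]
 [ 1.0e+00  0.0e+00  2.0e-04]
 [ 2.0e-04 -1.4e-03 -1.0e+00]] yaw of y 0.001329754910114201 0.08596119940686023 [0.12320311 0.84291616 0.20586475] [-1.39594298e-01  3.13850617e-01  4.52531888e-02  1.30362098e+00
 -1.09340105e-05  1.43117896e+00]
```

View pics/wrist1.png

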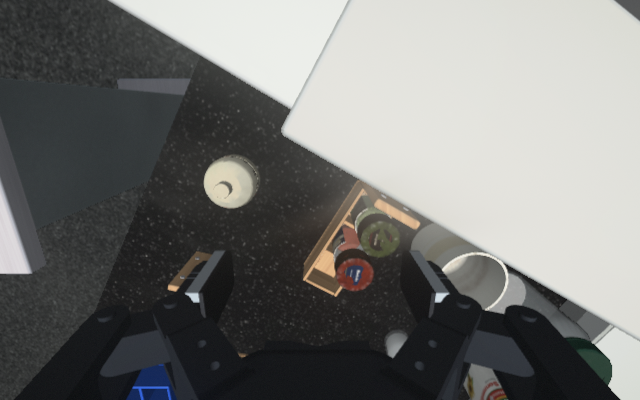

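The call was refused because every row needs a "rot" key, so nothing moved. The wrist view confirms the large rack at (350,240), open end towards (320,285). I resend with rot in every row, and correct the sign of the y component.

arm_command:
  rows:
    - {"delta_pos":[-1,0,0],"rot":[0,0,0.0222],"fingers":0}
    - {"delta_pos":[-0.99,0.14,0],"rot":[0,0,0],"fingers":0}
    - {"delta_pos":[-0.99,0.14,0],"rot":[0,0,0],"fingers":0}
    - {"delta_pos":[-0.99,0.14,0],"rot":[0,0,0],"fingers":0}
    - {"delta_pos":[-0.99,0.14,0],"rot":[0,0,0],"fingers":0}
    - {"delta_pos":[-0.99,0.14,0],"rot":[0,0,0],"fingers":0}
    - {"delta_pos":[-0.99,0.14,0],"rot":[0,0,0],"fingers":0}
    - {"delta_pos":[-0.99,0.14,0],"rot":[0,0,0],"fingers":0}
    - {"delta_pos":[-0.99,0.14,0],"rot":[0,0,0],"fingers":0}
    - {"delta_pos":[-0.99,0.14,0],"rot":[0,0,0],"fingers":0}
    - {"delta_pos":[-0.99,0.14,0],"rot":[0,0,0],"fingers":0}
    - {"delta_pos":[-0.99,0.14,0],"rot":[0,0,0],"fingers":0}
    - {"delta_pos":[-0.99,0.14,0],"rot":[0,0,0],"fingers":0}
    - {"delta_pos":[-0.99,0.14,0],"rot":[0,0,0],"fingers":0}
    - {"delta_pos":[-0.99,0.14,0],"rot":[0,0,0],"fingers":0}
    - {"delta_pos":[-0.99,0.14,0],"rot":[0,0,0],"fingers":0}
    - {"delta_pos":[-0.99,0.14,0],"rot":[0,0,0],"fingers":0}
    - {"delta_pos":[-0.99,0.14,0],"rot":[0,0,0],"fingers":0}
    - {"delta_pos":[0,0,0],"rot":[0,0,0],"fingers":0}
    - {"delta_pos":[0,0,0],"rot":[0,0,0],"fingers":0}

```text
clock: 2.15
tcp_pos: [0.5751, -0.3607, 0.2309]
orientation: [-0.0, 0.755, 0.656, 0.0]
wrist_force: [0.6, 0.4, -0.1]
finger_gap: 0.0851
```

```bash
python3 s.py 2 wrist
```

```text
wrist [148.  56.] ztop 0.034 (0.034, 0.05) 100 [ 404.5 -196.6] [87.6 39.8] 76.2 [[375.0, -234.0], [413.0, -244.0], [434.0, -159.0], [396.0, -149.0]]
wrist [148.  56.] ztop 0.034 (-0.01, 0.15) 3228 [ 394.6 -189. ] [99.4 63.3] 76.8 [[352.0, -230.0], [414.0, -245.0], [437.0, -148.0], [375.0, -133.0]]
wrist [520. 101.] ztop 0.067 (-0.01, 0.15) 205 [ 795.4 -307.3] [ 2.8 30.2] 2.5 [[793.0, -292.0], [795.0, -323.0], [797.0, -322.0], [796.0, -292.0]]
wrist [275. 187.] ztop 0.043 (0.034, 0.05) 1088 [ 573.7 -364.1] [96.8 52. ] 82.1 [[541.0, -409.0], [593.0, -416.0], [606.0, -320.0], [555.0, -313.0]]
wrist [275. 187.] ztop 0.043 (-0.01, 0.15) 18087 [ 522.2 -387.4] [167.2 284.1] 79.5 [[367.0, -444.0], [647.0, -495.0], [677.0, -331.0], [398.0, -279.0]]
wrist [136. 307.] ztop 0.020 (-0.01, 0.15) 195 [ 277.3 -529.4] [ 7.2 41.4] 70.3 [[257.0, -526.0], [296.0, -540.0], [298.0, -533.0], [259.0, -519.0]]
wrist [242. 344.] ztop 0.021 (-0.01, 0.15) 518 [ 416.5 -619.8] [24.3 66.6] 60.4 [[382.0, -614.0], [439.0, -647.0], [451.0, -626.0], [394.0, -593.0]]
wrist [152. 385.] ztop 0.297 (-0.01, 0.15) 1179 [ 257.1 -663.2] [75.1 82.6] 83.6 [[212.0, -696.0], [294.0, -705.0], [302.0, -631.0], [220.0, -621.0]]
2.2 [ 0.5752 -0.36    0.2311] tool x,y,z cols
 [[ 1.393e-01  9.903e-01 -3.000e-04]
 [ 9.903e-01 -1.393e-01  7.000e-04]
 [ 6.000e-04 -4.000e-04 -1.000e+00]] yaw of y -8.004921139357315 0.0855955122680053 [-0.54211091  0.70762975 -0.60958904] [-6.77535600e-01  5.27449508e-01  3.69601996e-01  1.41362245e+00
  3.51775044e-04  1.03297297e+00]
```

View pics/wrist2.png

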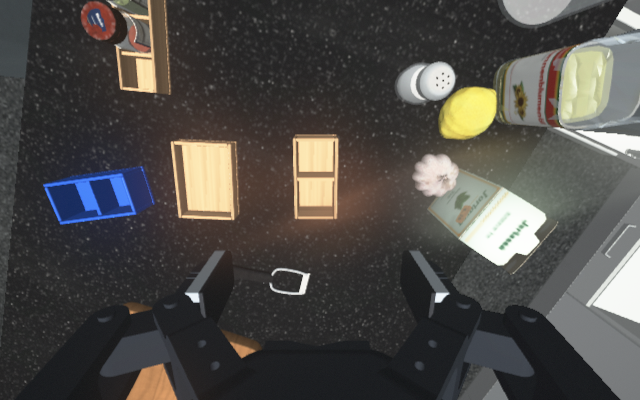

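The wrist view shows the section at (316,177), with the tray at (206,180) and the garlic at (436,175) both clear of the fingers. I go down, close and lift a little.

arm_command:
  rows:
    - {"delta_pos":[-0.21,-0.05,1],"rot":[0,0,0],"fingers":0}
    - {"delta_pos":[0,0,1],"rot":[0,0,0],"fingers":0}
    - {"delta_pos":[0,0,1],"rot":[0,0,0],"fingers":0}
    - {"delta_pos":[0,0,1],"rot":[0,0,0],"fingers":0}
    - {"delta_pos":[0,0,1],"rot":[0,0,0],"fingers":0}
    - {"delta_pos":[0,0,1],"rot":[0,0,0],"fingers":0}
    - {"delta_pos":[0,0,1],"rot":[0,0,0],"fingers":0}
    - {"delta_pos":[0,0,1],"rot":[0,0,0],"fingers":0}
    - {"delta_pos":[0,0,0.8],"rot":[0,0,0],"fingers":0}
    - {"delta_pos":[0,0,0.7],"rot":[0,0,0],"fingers":0}
    - {"delta_pos":[0,0,0.6],"rot":[0,0,0],"fingers":0}
    - {"delta_pos":[0,0,0.5],"rot":[0,0,0],"fingers":0}
    - {"delta_pos":[0,0,0.3],"rot":[0,0,0],"fingers":0}
    - {"delta_pos":[0,0,0],"rot":[0,0,0],"fingers":0}
    - {"delta_pos":[0,0,0],"rot":[0,0,0],"fingers":0}

```text
clock: 3.7
tcp_pos: [0.5741, -0.3642, 0.0137]
orientation: [0.0, 0.755, 0.656, 0.0]
wrist_force: [-0.4, -0.1, 0.3]
finger_gap: 0.0853
```

arm_command:
  rows:
    - {"delta_pos":[0,0,0],"rot":[0,0,0],"fingers":0.6}
    - {"delta_pos":[0,0,0],"rot":[0,0,0],"fingers":0.6}
    - {"delta_pos":[0,0,0],"rot":[0,0,0],"fingers":0.6}
    - {"delta_pos":[0,0,0],"rot":[0,0,0],"fingers":0.6}
    - {"delta_pos":[0,0,0],"rot":[0,0,0],"fingers":0.6}
    - {"delta_pos":[0,0,0],"rot":[0,0,0],"fingers":0.6}
    - {"delta_pos":[0,0,0],"rot":[0,0,0],"fingers":0.6}
    - {"delta_pos":[0,0,0],"rot":[0,0,0],"fingers":0.6}
  squeeze: 40

```text
clock: 4.5
tcp_pos: [0.5742, -0.3644, 0.0141]
orientation: [0.001, 0.755, 0.656, 0.0]
wrist_force: [-1.0, 0.7, 5.6]
finger_gap: 0.0511
```

arm_command:
  rows:
    - {"delta_pos":[0,0,-0.4],"rot":[0,0,0],"fingers":0.6}
    - {"delta_pos":[0,0,-0.8],"rot":[0,0,0],"fingers":0.6}
    - {"delta_pos":[0,0,-0.8],"rot":[0,0,0],"fingers":0.6}
    - {"delta_pos":[0,0,-0.5],"rot":[0,0,0],"fingers":0.6}
    - {"delta_pos":[0,0,0],"rot":[0,0,0],"fingers":0.6}
    - {"delta_pos":[0,0,0],"rot":[0,0,0],"fingers":0.6}

```text
clock: 5.1
tcp_pos: [0.5736, -0.3638, 0.0629]
orientation: [-0.0, 0.755, 0.656, 0.0]
wrist_force: [0.3, 0.3, -2.9]
finger_gap: 0.0512
```

```bash
python3 s.py 3 scene
```

```text
scene [311. 155.] ztop 0.111 (0.034, 0.05) 372 [615.8 -88.3] [153.8  52.5] 59.8 [[554.0, -142.0], [600.0, -168.0], [677.0, -35.0], [632.0, -9.0]]
scene [311. 155.] ztop 0.111 (-0.01, 0.15) 1185 [628.8 -84. ] [181.3  78. ] 59.7 [[549.0, -143.0], [617.0, -182.0], [708.0, -25.0], [641.0, 14.0]]
scene [273. 216.] ztop 0.085 (0.034, 0.05) 129 [ 406.1 -183.8] [116.9  40.5] 76.3 [[373.0, -236.0], [412.0, -245.0], [440.0, -132.0], [400.0, -122.0]]
scene [273. 216.] ztop 0.085 (-0.01, 0.15) 1195 [ 433.  -134.8] [233.6  70.5] 67.6 [[356.0, -229.0], [421.0, -256.0], [510.0, -40.0], [445.0, -13.0]]
scene [402. 205.] ztop 0.095 (-0.01, 0.15) 1359 [ 618.6 -345.9] [200.6 127. ] 32.7 [[500.0, -347.0], [569.0, -454.0], [737.0, -345.0], [669.0, -238.0]]
scene [345. 255.] ztop 0.028 (-0.01, 0.15) 2233 [ 444.8 -344.2] [122.7  95.7] 80.1 [[387.0, -396.0], [481.0, -413.0], [502.0, -292.0], [408.0, -276.0]]
scene [443. 377.] ztop 0.023 (-0.01, 0.15) 6829 [ 361.7 -596. ] [101.1 254. ] 44.0 [[237.0, -540.0], [414.0, -722.0], [486.0, -652.0], [310.0, -470.0]]
5.15 [ 0.5733 -0.3636  0.0624] tool x,y,z cols
 [[ 1.390e-01  9.903e-01 -1.000e-03]
 [ 9.903e-01 -1.390e-01  9.000e-04]
 [ 8.000e-04 -1.100e-03 -1.000e+00]] yaw of y -7.989187006159012 0.05125634933732653 [ 0.52071388  0.93379564 -4.00270379] [-6.83293337e-01  6.00284636e-01  7.31490321e-02  1.04502532e+00
  8.75901414e-05  1.02694099e+00]
```

View pics/scene3.png

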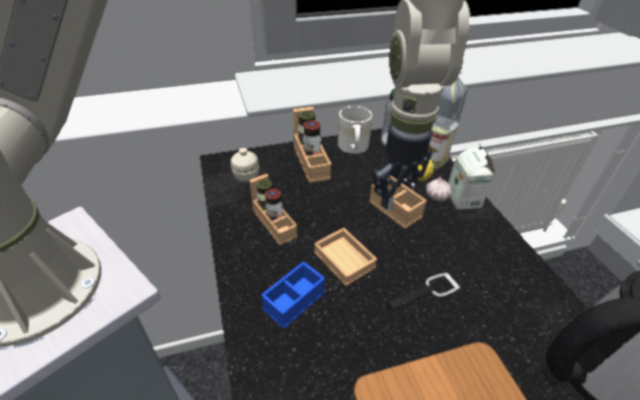

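The section is held at (400,200) and the tray has not moved. I turn it by 22.2°, carry it to about 20 mm short of the open end and lower it to just above the worktop.

arm_command:
  rows:
    - {"delta_pos":[0,0,0],"rot":[0,0,0.0206],"fingers":0.6}
    - {"delta_pos":[0,0,0],"rot":[0,0,0.0206],"fingers":0.6}
    - {"delta_pos":[0,0,0],"rot":[0,0,0.0206],"fingers":0.6}
    - {"delta_pos":[0.4,-0.35,0],"rot":[0,0,0],"fingers":0.6}
    - {"delta_pos":[0.75,-0.67,0],"rot":[0,0,0],"fingers":0.6}
    - {"delta_pos":[0.75,-0.67,0],"rot":[0,0,0],"fingers":0.6}
    - {"delta_pos":[0.75,-0.67,0],"rot":[0,0,0],"fingers":0.6}
    - {"delta_pos":[0.75,-0.67,0],"rot":[0,0,0],"fingers":0.6}
    - {"delta_pos":[0.75,-0.67,0],"rot":[0,0,0],"fingers":0.6}
    - {"delta_pos":[0.75,-0.67,0],"rot":[0,0,0],"fingers":0.6}
    - {"delta_pos":[0.5,-0.45,0],"rot":[0,0,0],"fingers":0.6}
    - {"delta_pos":[0.37,-0.33,0],"rot":[0,0,0],"fingers":0.6}
    - {"delta_pos":[0,0,0],"rot":[0,0,0],"fingers":0.6}
    - {"delta_pos":[0,0,0.6],"rot":[0,0,0],"fingers":0.6}
    - {"delta_pos":[0,0,0.6],"rot":[0,0,0],"fingers":0.6}
    - {"delta_pos":[0,0,0.6],"rot":[0,0,0],"fingers":0.6}
    - {"delta_pos":[0,0,0.4],"rot":[0,0,0],"fingers":0.6}
    - {"delta_pos":[0,0,0.1],"rot":[0,0,0],"fingers":0.6}
    - {"delta_pos":[0,0,0],"rot":[0,0,0],"fingers":0.6}
    - {"delta_pos":[0,0,0],"rot":[0,0,0],"fingers":0.6}

```text
clock: 7.15
tcp_pos: [0.5433, -0.2127, 0.0176]
orientation: [0.0, 0.867, 0.498, 0.0]
wrist_force: [0.1, -0.0, -2.5]
finger_gap: 0.0511
```

```bash
python3 s.py 4 wrist scene side
```

```text
wrist [320. 166.] ztop 0.047 (0.034, 0.05) 11958 [ 561.7 -182.5] [160.5  77.4] 59.2 [[487.0, -232.0], [554.0, -271.0], [636.0, -133.0], [570.0, -94.0]]
wrist [320. 166.] ztop 0.047 (-0.01, 0.15) 46610 [ 563.5 -194.6] [203.1 114.6] 57.4 [[460.0, -249.0], [557.0, -311.0], [666.0, -140.0], [570.0, -78.0]]
wrist [ 81. 269.] ztop 0.048 (0.034, 0.05) 816 [ 425.2 -154.3] [60.7 39.1] 57.6 [[392.0, -169.0], [425.0, -190.0], [458.0, -139.0], [425.0, -118.0]]
wrist [ 81. 269.] ztop 0.048 (-0.01, 0.15) 8677 [ 420.8 -159.5] [ 70.6 154. ] 76.7 [[338.0, -176.0], [488.0, -212.0], [504.0, -143.0], [354.0, -107.0]]
scene [299. 131.] ztop 0.113 (0.034, 0.05) 107 [611.1 -55.5] [106.   10.8] 59.4 [[579.0, -98.0], [589.0, -104.0], [643.0, -13.0], [633.0, -7.0]]
scene [299. 131.] ztop 0.113 (-0.01, 0.15) 371 [574.1 -82.8] [229.4  50. ] 39.1 [[469.0, -136.0], [501.0, -175.0], [679.0, -30.0], [647.0, 9.0]]
scene [332. 193.] ztop 0.050 (0.034, 0.05) 416 [ 544.2 -216.4] [99.6 60. ] 62.7 [[495.0, -247.0], [548.0, -274.0], [594.0, -186.0], [540.0, -158.0]]
scene [332. 193.] ztop 0.050 (-0.01, 0.15) 1111 [ 564.7 
[... 1699 characters left out ...]
5.0, -159.0], [391.0, -182.0], [439.0, -127.0], [413.0, -104.0]]
side [329. 237.] ztop 0.082 (-0.01, 0.15) 1235 [ 414.3 -199.2] [100.1 163.1] 19.7 [[340.0, -139.0], [395.0, -293.0], [489.0, -259.0], [434.0, -106.0]]
side [173. 228.] ztop 0.109 (-0.01, 0.15) 201 [677.1 -45.3] [ 21.5 122.5] 45.5 [[626.0, -10.0], [713.0, -96.0], [728.0, -81.0], [641.0, 5.0]]
7.3 [ 0.5434 -0.2127  0.0179] tool x,y,z cols
 [[ 5.036e-01  8.640e-01  1.100e-03]
 [ 8.640e-01 -5.036e-01 -6.000e-04]
 [ 1.000e-04  1.300e-03 -1.000e+00]] yaw of y -30.235205737300035 0.051470590865592296 [ 0.02748407  0.25221423 -2.70746329] [-5.10537312e-01  4.76405724e-01 -2.64390646e-01  8.28715542e-01
  3.05775898e-05  1.58796289e+00]
```

View pics/wrist4.png

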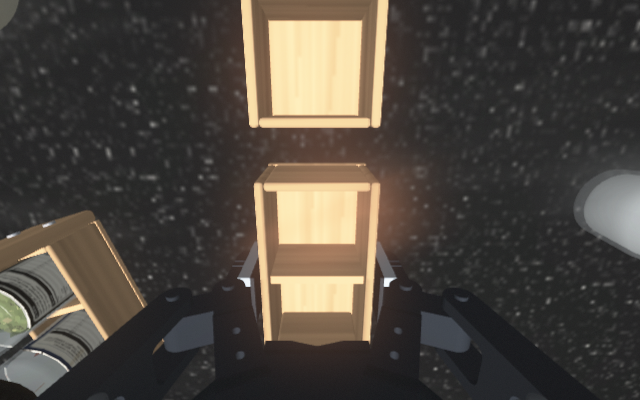

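The wrist view shows the section aligned with the rack: rack end rim at row ~128, section rim at rows ~166–185, both centred on column ~316. I ray-cast these for the gap.

```bash
python3 - <<'E'
from h import *
im,W=pts('wrist'); f=np.load('wrist.npz')
K,R,t=f['K'],f['R'],f['t']; C=-R.T@t
a=np.array([.503,.864]); b=np.array([.864,-.503]); T=np.array([.5434,-.2127])
def ray(u,v,z):
    d=R.T@np.linalg.inv(K)@[u,v,1]; X=(C+d*(z-C[2])/d[2])[:2]-T; return np.round([X@a*1000,X@b*1000],1)
for n,u,v,z in(('rackL',249,127,.044),('rackR',381,127,.044),('secL',255,185,.048),('secR',379,185,.048)): print(n,ray(u,v,z))
for v in range(100,200,4): print(v,np.round(W[v,316],3),np.round([(W[v,316,:2]-T)@a*1000,(W[v,316,:2]-T)@b*1000],1))
E
```

```text
rackL [ 70.4 -25.8]
rackR [70.4 25.7]
secL [ 48.1 -24. ]
secR [48.1 25.5]
100 [ 0.585 -0.143  0.004] [81.3  0.3]
104 [ 0.584 -0.144  0.004] [79.3  0.3]
108 [ 0.583 -0.146  0.003] [77.4  0.3]
112 [ 0.582 -0.148  0.003] [75.4  0.3]
116 [ 0.581 -0.149  0.023] [73.9  0.3]
120 [ 0.58  -0.15   0.042] [72.9  0.4]
124 [ 0.58  -0.151  0.044] [71.5  0.4]
128 [ 0.577 -0.155 -0.001] [67.   0.3]
132 [ 0.576 -0.157  0.   ] [65.   0.3]
136 [ 0.575 -0.159 -0.   ] [62.8  0.3]
140 [ 0.574 -0.16  -0.001] [60.6  0.3]
144 [ 0.573 -0.162 -0.001] [58.4  0.2]
148 [ 0.572 -0.164 -0.001] [56.2  0.2]
152 [ 0.571 -0.166 -0.   ] [54.1  0.2]
156 [ 0.57  -0.168 -0.001] [51.8  0.2]
160 [ 0.569 -0.17  -0.001] [49.6  0.2]
164 [ 0.568 -0.171  0.007] [48.7  0.3]
168 [ 0.568 -0.171  0.017] [48.7  0.3]
172 [ 0.568 -0.171  0.026] [48.7  0.3]
176 [ 0.568 -0.171  0.035] [48.7  0.3]
180 [ 0.568 -0.171  0.042] [48.5  0.3]
184 [ 0.568 -0.171  0.047] [48.1  0.3]
188 [ 0.567 -0.173  0.047] [46.6  0.3]
192 [ 0.56  -0.184  0.007] [33.3  0.2]
196 [ 0.559 -0.186  0.007] [31.   0.2]
```

The gap is about 21.7 mm and the sideways offset under 1 mm. I slide 20 mm, set the section down, open and rise.

arm_command:
  rows:
    - {"delta_pos":[0.25,0,0],"rot":[0,0,0],"fingers":0.6}
    - {"delta_pos":[0.25,0,0],"rot":[0,0,0],"fingers":0.6}
    - {"delta_pos":[0.25,0,0],"rot":[0,0,0],"fingers":0.6}
    - {"delta_pos":[0.15,0,0],"rot":[0,0,0],"fingers":0.6}
    - {"delta_pos":[0.1,0,0],"rot":[0,0,0],"fingers":0.6}
    - {"delta_pos":[0,0,0],"rot":[0,0,0],"fingers":0.6}
    - {"delta_pos":[0,0,0.1],"rot":[0,0,0],"fingers":0.6}
    - {"delta_pos":[0,0,0.08],"rot":[0,0,0],"fingers":0.6}
    - {"delta_pos":[0,0,0],"rot":[0,0,0],"fingers":0.6}
    - {"delta_pos":[0,0,0],"rot":[0,0,0],"fingers":0.6}

```text
clock: 8.3
tcp_pos: [0.5531, -0.1953, 0.0141]
orientation: [0.0, 0.867, 0.498, 0.0]
wrist_force: [-0.9, -0.1, 2.8]
finger_gap: 0.0515
```

arm_command:
  rows:
    - {"delta_pos":[0,0,0],"rot":[0,0,0],"fingers":0.3}
    - {"delta_pos":[0,0,0],"rot":[0,0,0],"fingers":0}
    - {"delta_pos":[0,0,0],"rot":[0,0,0],"fingers":0}
    - {"delta_pos":[0,0,0],"rot":[0,0,0],"fingers":0}
    - {"delta_pos":[0,0,0],"rot":[0,0,0],"fingers":0}
    - {"delta_pos":[0,0,0],"rot":[0,0,0],"fingers":0}
    - {"delta_pos":[0,0,-0.3],"rot":[0,0,0],"fingers":0}
    - {"delta_pos":[0,0,-0.7],"rot":[0,0,0],"fingers":0}
    - {"delta_pos":[0,0,-1],"rot":[0,0,0],"fingers":0}
    - {"delta_pos":[0,0,-1],"rot":[0,0,0],"fingers":0}
    - {"delta_pos":[0,0,-1],"rot":[0,0,0],"fingers":0}
    - {"delta_pos":[0,0,-1],"rot":[0,0,0],"fingers":0}
    - {"delta_pos":[0,0,-1],"rot":[0,0,0],"fingers":0}
    - {"delta_pos":[0,0,-1],"rot":[0,0,0],"fingers":0}
    - {"delta_pos":[0,0,-1],"rot":[0,0,0],"fingers":0}
    - {"delta_pos":[0,0,0],"rot":[0,0,0],"fingers":0}
    - {"delta_pos":[0,0,0],"rot":[0,0,0],"fingers":0}

```text
clock: 10.0
tcp_pos: [0.5533, -0.1953, 0.1742]
orientation: [0.001, 0.867, 0.498, 0.0]
wrist_force: [-0.1, -0.3, -0.8]
finger_gap: 0.0855
```

```bash
python3 s.py 5 wrist scene | grep -v '0.15)'; python3 - <<'E'
from h import *
im,W=pts('wrist'); a=np.array([.503,.864]); b=np.array([.864,-.503]); T=np.array([.5775,-.1525])
X=W[...,:2]-T; A=X@a*1000; B=X@b*1000; Z=W[...,2]*1000
# side-wall rims: bounds per slice along the rack line, top surface
for lo in range(-105,50,10):
    m=(A>lo)&(A<lo+10)&(abs(B)<40)&(Z>38)&(Z<50)
    if m.sum()>5: print(lo,m.sum(),'B %.1f..%.1f z %.1f'%(B[m].min(),B[m].max(),np.median(Z[m])))
m=(abs(B)<32)&(Z>38)&(Z<50); print('A of tops: min %.1f'%A[m].min(), np.histogram(A[m],np.arange(-106,20,2)))
E
```

```text
wrist [288.  10.] ztop 0.110 (0.034, 0.05) 122 [610.9 -52.8] [21.1  9.1] 57.1 [[601.0, -59.0], [609.0, -64.0], [620.0, -46.0], [613.0, -41.0]]
wrist [344.  11.] ztop 0.108 (0.034, 0.05) 116 [649.5 -77. ] [24.4  4. ] 59.1 [[642.0, -86.0], [645.0, -89.0], [658.0, -68.0], [654.0, -65.0]]
wrist [321. 163.] ztop 0.044 (0.034, 0.05) 3024 [ 575.1 -158.1] [183.2  52.4] 60.0 [[507.0, -224.0], [552.0, -250.0], [643.0, -92.0], [598.0, -66.0]]
wrist [618. 109.] ztop 0.069 (0.034, 0.05) 62 [ 820.5 -264.2] [1.8 7.5] 87.9 [[817.0, -265.0], [824.0, -265.0], [824.0, -263.0], [817.0, -263.0]]
wrist [583. 187.] ztop 0.033 (0.034, 0.05) 36 [ 758.9 -325.5] [57.1 13.6] 31.3 [[731.0, -335.0], [738.0, -346.0], [787.0, -316.0], [780.0, -305.0]]
wrist [186. 213.] ztop 0.085 (0.034, 0.05) 166 [ 426.2 -157.4] [34.7 80.4] 6.3 [[405.0, -119.0], [413.0, -199.0], [448.0, -195.0], [439.0, -116.0]]
wrist [585. 285.] ztop 0.091 (0.034, 0.05) 34 [ 738.8 -410.2] [64.  3.] 49.1 [[717.0, -433.0], [719.0, -435.0], [761.0, -387.0], [759.0, -385.0]]
scene [319. 172.] ztop 0.094 (0.034, 0.05) 749 [ 591.  -130.7] [253.7  52.6]
[... 1107 characters left out ...]
16,
        14,  17,  14,  14,  14,  15,  16,  19,  18,  17,  17,  15,  21,
        15,  38,  38,  19,  16,  16,  17,  15,  17,  15,  16,  19,  18,
        17,  19,  20,  22,  21,  22,  20,  19,  20,  18,  21,  62, 116,
       107,  53, 113, 108,  24,  19,  20,  17,  25,  16]), array([-106, -104, -102, -100,  -98,  -96,  -94,  -92,  -90,  -88,  -86,
        -84,  -82,  -80,  -78,  -76,  -74,  -72,  -70,  -68,  -66,  -64,
        -62,  -60,  -58,  -56,  -54,  -52,  -50,  -48,  -46,  -44,  -42,
        -40,  -38,  -36,  -34,  -32,  -30,  -28,  -26,  -24,  -22,  -20,
        -18,  -16,  -14,  -12,  -10,   -8,   -6,   -4,   -2,    0,    2,
          4,    6,    8,   10,   12,   14,   16,   18]))
```

View pics/wrist5.png

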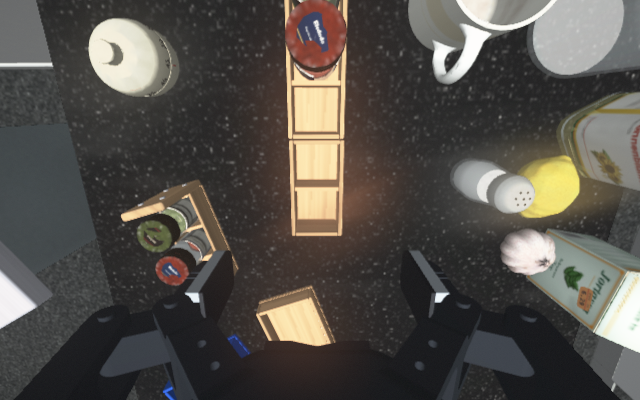

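The wrist view shows the section in line with the rack, with only a hairline seam at row ~138 and the gripper clear of everything. I hand it in.

```bash
python3 -c "
from workcell import env
print(env.hand_in(), env.get_state()['clock'])"
```

```text
the job is handed in; nothing more can be done
the job is handed in; nothing more can be done
```

The section now stands against the larger rack's open end, let go and in line with it. I handed the job in at about 10 s of the 29 s allowed; the hand-in gave no verdict.

I gripped the section across its width, lifted it, turned it 22° and set it down 20 mm short. Then I slid it up to the rack, lowered it, released it and raised the gripper clear.

**Last checks:**
- **Gap:** about 1–2 mm. The rack, end panel and section measure 253.7 mm together, against 253 mm if touching.
- **Sideways offset:** under 1 mm.
- **Direction:** within about 0.5° of the rack's line.
- **Height:** the section's rim measures about 43 mm, level with the rack's, so it stands flat on the worktop.
- **Gripper:** open and about 0.17 m above the worktop, touching nothing.
- **Tray:** it had not moved when I last measured it, just before the final slide; after that I saw only part of it in the last picture. The gripper did not go near it in between.

**Refused call and disagreement:** my first move call was refused for a missing "rot" key, and nothing moved. The cameras differed by about 4 mm on where the rack's open end is, so I measured the final gap from the wrist camera alone.

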